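# Pass a sleeve through the height gauge to the counter

### The job

Check and book in the plain sleeve (the open steel tube of middling height in the receiving tray, not the long tube, the wide collar or the stepped plug): stand it on the open loading end of the steel gauge track and slide it standing, without lifting it out of the track, under the bridge to the corner, then sideways along the second leg until it has pushed the sprung counter plunger fully in. Let go and leave it standing in the track at the plunger, and do not disturb the other things on the bench.

Things in the scene. Friction and masses are not known exactly. Their poses are not given: they have to be found in the camera images.
- sleeve: The plain sleeve to be checked: an open steel tube, outside diameter 48 mm, bore 34 mm, height 56 mm, about 0.4 kg, standing in the tray. Origin at the centre of its underside, z along its axis, up.
- gauge: Fixed oiled steel gauge: L-shaped track on a base plate 6 mm thick (top at z = 6 mm). Origin on the table below the track's corner, where the legs' centre lines meet. Leg 1 runs along +x from the loading end to the corner, leg 2 from the corner along -y to the counter. Lanes 54 mm wide between rails 8 mm thick, tops at z = 20 mm; like walls close the corner at x = 27 and y = 27 mm (inner faces).
- loading_end (a point): Point on the base plate's top on leg 1's centre line, at x = -140 mm, y = 0 in the gauge frame, axes as the gauge's. Bare plate from x = -180 to -150 mm, flared lead-in rails (inner gap about 75 narrowing to 54 mm) from -150 to -120 mm, then straight rails to the corner.
- bridge (a point): Centre of the bridge's underside, at x = -42 mm, y = 0, z = 70 mm in the gauge frame: a fixed flat plate across leg 1, 28 mm deep in x (-56 to -28 mm), 104 mm wide in y, 6 mm thick (top at z = 76 mm), on two posts 20 mm deep and 10 mm wide at y = +-46 mm. Open above before and beyond it.
- counter (a point): Top centre of the grey counter box at the end of leg 2, 70 mm wide in x, 66 mm in y; at x = 0, y = -157 mm, z = 58 mm in the gauge frame; its face is at y = -124 mm.
- plunger_face (a point): Centre of the face of the sprung plunger, a steel button of 20 mm diameter that stands out of the counter box towards the corner, 34 mm above the table. At rest at y = -100 mm in the gauge frame; it moves to -y as it is pushed.
- plunger (a joint): Travel of the counter plunger in m: 0 out, 0.014 fully in (about 6 N at the end); it springs back slowly.
- tray: Fixed grey receiving tray, 250 x 250 mm, floor 5 mm thick, rim 18 mm high, with four standing spares. Origin at the centre of its underside.
- long_tube: Bystander in the tray: a standing steel tube, diameter 38 mm, height 90 mm. Origin at the centre of its underside.
- wide_collar: Bystander in the tray: a low steel ring, diameter 64 mm, height 30 mm. Origin at the centre of its underside.
- end_plug: Bystander in the tray: a solid stepped steel plug, diameter 48 mm up to 22 mm high, then 30 mm up to 56 mm. Origin at the centre of its underside.
- wrench: Bystander: a steel wrench lying on the bench beside the tray. Origin at its underside.
- grease_jar: Bystander: a jar, diameter 68 mm, height 75 mm. Origin at the centre of its underside.
- carton: Bystander: a white carton, 110 x 90 x 80 mm. Origin at the centre of its underside.
Things that resemble listed ones, but are neither listed nor needed, are in the scene too. What is shaped like the sleeve but pink or red is not meant.

How it is judged:
By the outcome, as a careful person would: the job done as asked, in the order asked, and still so for the second after the job is handed in, with the robot touching nothing.
It also fails if it takes over 67 s, if anything falls off the work surface, if the arm or the gripper's body presses on something with over 40 N, if the wrist force passes 120 N, or if a joint passes its speed limit or range.

### The arm

A 6-joint arm with a two-finger parallel gripper is mounted at the origin on the work surface. World frame = base frame: x ahead of the robot, y to its left, z up, the work surface at z = 0. Lengths are in mm, angles in rad, forces in N, time in s.
With the tool pointing down it reaches from about 350 to 1000 mm from the base axis. Payload 7.1 kg.
Tool frame: the origin (TCP) lies at the very end of the fingers, on their centre line; the grasp point (between the pads) lies 19 mm behind it; z points along the fingers, y is the line along which they close (so a half turn about z gives the same grasp; the last joint's range is limited). The gripper opens to 85 mm and grips with 20 to 120 N. Pads are 22 mm wide; open, the fingers measure 114 mm over their backs; the gripper's body (76 mm by 85 mm) begins 54 mm behind the grasp point. The pads swing forward as they close: fully open they stand 13 mm farther back than shut.
Start: joints at [-1.242, 0.423, 1.63, -0, 1.089, -0.019], TCP at [213.036, -587.555, 231.319] pointing down, gripper open.
Joint ranges: [-3, 3], [-0.9, 2.11], [0.09, 2.58], [-1.31, 4.45], [0.11, 2.69], [-2.54, 2.54]. Speed limits (rad/s): [2.39, 2.39, 3.01, 3.14, 3.14, 3.14].

### API

Orientations are given as a unit quaternion [x, y, z, w].
In Python, from cell import env, optics gives the robot as it stands. The module is installed in compiled form; this text tells all that it offers.
- The arm moves only by the tool move_arm, never from a script. Its argument "deltas" is a list that holds one entry, the list of rows, each a list of 7 numbers: the shift along the tool's x, y, z scaled (see below), then the turn, a rotation vector about the tool's x, y, z scaled (see below), then the closure, from -1 (fully open) to 1 (shut). In form: [[[dx, dy, dz, rx, ry, rz, claw], ...]]. A call has 1 to 10 rows; each row is the pose to reach, as a shift and turn from the pose commanded when the call began, along the tool's axes at that moment; what a row does not reach only later rows make up. The controller multiplies each number of a shift by 0.12 m and each number of a turn by 90 degrees. A row lasts 1/12 s, in which the tool goes at most 41.7 mm and 7.16 degrees, less where a joint would pass 70% of its speed; a pose out of reach is approached as far as the arm can. A call with a number of a shift or a turn outside -1 to 1 is refused whole. A call with a gripper value outside its range is refused whole. The fingers move at their own pace and stop on an object; "squeeze" is the grip in N (left out, the last holds). Time passes only in rows, so rows that repeat a pose let the fingers close. It gives the time, the measured TCP pose, the force, the opening and the grip force at its end, in the units of the state.
- env.get_obs(): the state, without advancing time (a new reading comes with each control period).
- optics.get_image(name): name is "scene" or "top" or "wrist"; returns the picture (384x512x3 uint8, red, green, blue); there is no depth.
- optics.get_calibration(name): a dict with "intrinsics" (3x3 intrinsics, pixels), "R" (3x3) and "t" (3): a world point X has camera coordinates R X + t. Camera axes: x right, y down, z forward; pixel columns grow to the right and rows downward; lengths in mm; the calibration is good to about 2 mm. A picture is of the moment at which its call begins: read the wrist's pose just before it. get_calibration takes no time and is no camera call; for the wrist camera it gives the pose at the moment of the call.
- env.hand_in(): hands the job in; it is judged then, once.
The state is a dict: "time_s": time; "qpos": joint angles; "dq": joint speeds; "joint_torque": joint torques, N m; "tool_pos": TCP position; "ee_rot": TCP orientation; "force": force on the tool from outside, world axes, zero at the start; "torque": the same for the moment, N m; "gripper_width": finger opening in mm; "finger_force": force on a finger pad.
Only numpy, scipy, OpenCV 4.12 (cv2) and the standard library are available. Lean on these libraries where they do the work, as an engineer would, in place of code of your own. Each camera call takes 0.05 s, during which the arm holds its last target. There are 200 camera calls.

## Working session

There is one attempt and no reset: what is moved stays moved. The work goes in short steps, Python scripts to look and compute and a tool call to move; the robot and the scene stay as the last step left them, time stands still between calls to the robot, and variables do not carry over. Pictures are saved under pics/ and viewed, at most 13 in all, crops included, and the job is handed in when it is done.

Besides the shell and the picture viewer there is one more tool, called after "Emit:" by a JSON object that holds its "op" and its "data". move_arm: Moves the arm, as the interface text tells. Shifts and turns lie within -1 to 1; 1 stands for 0.12 m of shift or 90 degrees of turn. Its arguments: {"type":"object","properties":{"deltas":{"type":"array","items":{"type":"array","items":{"type":"array","items":{"type":"number","minimum":-1,"maximum":1}}}},"squeeze":{"type":"number"}},"required":["deltas"]}

```bash
mkdir -p pics; python3 - <<'E'
from cell import env, optics
import cv2, numpy as np
for n in("top","scene"):
    im=optics.get_image(n); cv2.imwrite(f"pics/{n}0.png",im[:,:,::-1])
    c=optics.get_calibration(n); print(n,np.round(c["intrinsics"],1).tolist(),np.round(c["R"],3).tolist(),np.round(c["t"],1))
o=env.get_obs(); print(o["time_s"],o["tool_pos"],o["ee_rot"],o["gripper_width"])
E
```

```text
top [[399.1, 0.0, 254.8], [0.0, 399.1, 187.2], [0.0, 0.0, 1.0]] [[0.002, -1.0, 0.01], [-0.995, -0.003, -0.1], [0.1, -0.01, -0.995]] [ -72.7  522.7 1213.2]
scene [[379.2, 0.0, 254.6], [0.0, 379.2, 199.8], [0.0, 0.0, 1.0]] [[0.809, 0.588, 0.018], [0.39, -0.513, -0.765], [-0.441, 0.625, -0.644]] [-375.5 -150.1 1604.4]
0.1 [ 212.8839767  -587.09051418  230.61661017] [ 9.84919660e-01  1.73010885e-01 -9.91926253e-05 -6.98287167e-04] 85.50423752500821
```

View pics/top0.png

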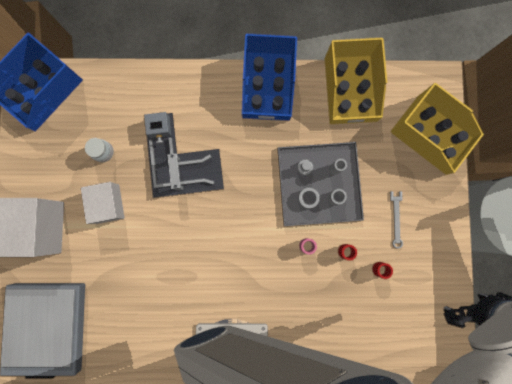

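View pics/scene0.png

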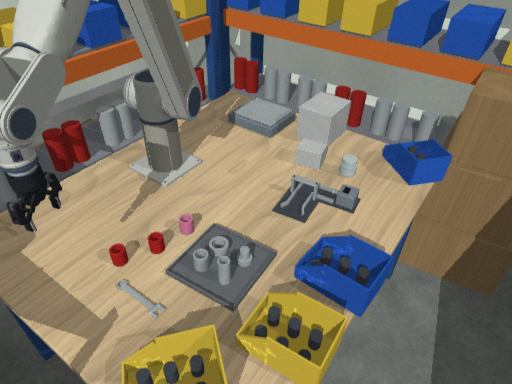

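```bash
python3 - <<'E'
import cv2, numpy as np
a=cv2.imread("pics/top0.png"); 
t=cv2.resize(a[105:205,140:230],None,fx=4.4,fy=4.4,interpolation=2); s=cv2.resize(a[135:235,270:370],None,fx=4,fy=4,interpolation=2)
h=max(t.shape[0],s.shape[0]); c=np.zeros((h,t.shape[1]+s.shape[1],3),np.uint8); c[:t.shape[0],:t.shape[1]]=t; c[:s.shape[0],t.shape[1]:]=s
cv2.imwrite("pics/crop.png",c); print(c.shape)
E
```

```text
(440, 796, 3)
```

View pics/crop.png

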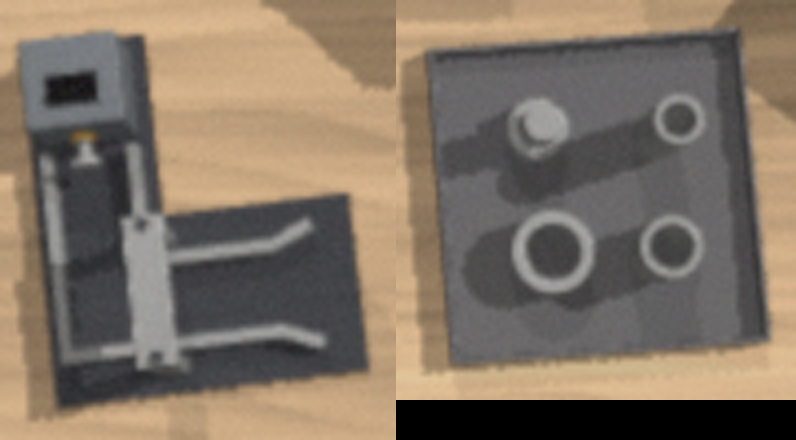

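```bash
cat > h.py <<'E'
from cell import env, optics
import numpy as np, cv2
from scipy.spatial.transform import Rotation as Ro
def cast(uv,z,c):
    K,R,t=(np.array(c[k],float) for k in("intrinsics","R","t"))
    uv=np.atleast_2d(np.array(uv,float)); d=np.c_[uv,np.ones(len(uv))]@np.linalg.inv(K).T@R
    o=-R.T@t; return o+d*((z-o[2])/d[:,2])[:,None]
def proj(X,c):
    K,R,t=(np.array(c[k],float) for k in("intrinsics","R","t"))
    p=(np.atleast_2d(X)@R.T+t)@K.T; return p[:,:2]/p[:,2:]
def togo(target,yaw=None):
    """rows units to bring the TCP to target (mm), tool pointing down"""
    o=env.get_obs(); r=Ro.from_quat(o["ee_rot"]); d=r.inv().apply(np.array(target)-o["tool_pos"])/120
    x=r.as_matrix()[:,0]; print("t",round(o["time_s"],2),"pos",np.round(o["tool_pos"],1),"delta",np.round(d,3),"tool x yaw deg",round(np.degrees(np.arctan2(x[1],x[0])),2),"z",np.round(r.as_matrix()[:,2],3),"w",round(o["gripper_width"],1),"F",np.round(o["force"],1))
E
python3 - <<'E'
from h import *
c=optics.get_calibration("top")
g=lambda p:[(140+p[0]/4.4,105+p[1]/4.4) ]
P=lambda n,p,z:print(n,np.round(cast(g(p),z,c)[0],1))
for p in [(348,195),(368,370),(60,408)]:P("base",p,6)
for p in [(172,255),(270,242),(180,340),(282,328),(68,358)]:P("rail",p,20)
for p in [(122,216),(165,213),(135,370),(180,365)]:P("bridge",p,76)
for p in [(20,48),(118,35),(32,132),(132,120)]:P("box",p,58)
P("plunger",(90,162),34)
q=lambda p:[(270+(p[0]-396)/4,135+p[1]/4)]
print("sleeve",cast(q((671,246)),61,c), "edges",cast(q((640,246)),61,c),cast(q((703,246)),61,c))
print("tube",cast(q((680,119)),95,c),"plug",cast(q((545,122)),61,c),"collar",cast(q((553,251)),35,c))
for p in [(427,50),(740,30),(768,340),(450,366)]:print("tray",cast(q(p),18,c))
togo((0,0,0)); w=optics.get_calibration("wrist"); print(w["R"],-w["R"].T@w["t"],w["intrinsics"])
E
```

```text
base [645.9  42.3   6. ]
base [518.7  26.6   6. ]
base [490.8 246.1   6. ]
rail [599.2 166.   20. ]
rail [608.9  96.5  20. ]
rail [538.3 159.1  20. ]
rail [547.1  87.   20. ]
rail [525.2 238.   20. ]
bridge [617.  190.5  76. ]
bridge [619.1 161.3  76. ]
bridge [511.5 179.2  76. ]
bridge [515.  148.9  76. ]
box [738.9 268.1  58. ]
box [748.5 200.1  58. ]
box [679.2 258.1  58. ]
box [688.  188.9  58. ]
plunger [663.3 222.8  34. ]
sleeve [[ 491.99051862 -324.55934724   61.        ]] edges [[ 491.92561734 -301.11540208   61.        ]] [[ 492.05754132 -348.76959717   61.        ]]
tube [[ 583.52108559 -325.47903052   95.        ]] plug [[ 586.21738386 -230.3830366    61.        ]] collar [[ 489.88345164 -239.15836483   35.        ]]
tray [[ 650.07441666 -143.80179815   18.        ]]
tray [[ 667.18367363 -392.19217581   18.        ]]
tray [[ 422.21787615 -408.30614653   18.        ]]
tray [[ 401.60423459 -160.69873745   18.        ]]
t 0.1 pos [ 212.9 -587.1  230.6] delta [-1.000e-03 -5.201e+00  1.929e+00] tool x yaw deg 19.93 z [-0.     0.001 -1.   ] w 85.5 F [-0.6  0.1  0.1]
[[ 3.40717442e-01 -9.40165354e-01 -8.55915482e-04]
 [-8.97202660e-01 -3.25419485e-01  2.98545718e-01]
 [-2.80960872e-01 -1.00951804e-01 -9.54394951e-01]] [ 284.34920404 -560.22555959  373.984383  ] [[335.42491111   0.         258.82772039]
 [  0.         335.42491111 196.36348164]
 [  0.           0.           1.        ]]
```

The top view shows the sleeve at pixel ≈(339,196), lower right in the tray. The loading end of the gauge faces right, and the counter is at the upper left.

Emit:
{"op": "move_arm", "data": {"deltas": [[[0.4,-0.17,0,0,0,0,-1],[0.7,-0.3,0,0,0,0,-1],[0.97,-0.42,0,0,0,0,-1],[0.97,-0.42,0,0,0,0,-1]]]}}

```text
time_s: 0.43
tool_pos: [308.7, -495.9, 230.7]
ee_rot: [0.985, 0.175, 0.0, -0.002]
force: [0.7, -0.5, -0.6]
gripper_width: 85.3
finger_force: 0.0
```

Emit:
{"op": "move_arm", "data": {"deltas": [[[0.4,-0.17,0,0,0,0,-1],[0.7,-0.3,0,0,0,0,-1],[0.97,-0.42,0,0,0,0,-1],[0.97,-0.42,0,0,0,0,-1]]]}}

```text
time_s: 0.77
tool_pos: [401.2, -409.2, 231.1]
ee_rot: [0.985, 0.175, 0.001, -0.001]
force: [0.3, 0.0, -0.0]
gripper_width: 85.6
finger_force: 0.0
```

Emit:
{"op": "move_arm", "data": {"deltas": [[[0.2,-0.1,0,0,0,-0.08,-1],[0.4,-0.2,0,0,0,-0.16,-1],[0.6,-0.3,0,0,0,-0.24,-1],[0.8,-0.4,0,0,0,-0.32,-1],[0.97,-0.42,0,0,0,-0.4,-1],[0.97,-0.42,0,0,0,-0.48,-1],[0.97,-0.42,0,0,0,-0.56,-1],[0.97,-0.42,0,0,0,-0.64,-1],[0.97,-0.42,0,0,0,-0.72,-1],[0.97,-0.42,0,0,0,-0.8,-1]]]}}

```text
time_s: 1.6
tool_pos: [489.5, -326.5, 230.9]
ee_rot: [0.695, 0.719, -0.0, -0.0]
force: [0.2, -0.6, 0.2]
gripper_width: 85.8
finger_force: 0.0
```

```bash
python3 - <<'E'
from h import *
togo((492,-324.5,100)); c=optics.get_calibration("wrist"); im=optics.get_image("wrist"); cv2.imwrite("pics/w1.png",im[:,:,::-1])
print(proj([[492,-324.5,61]],c)); np.savez("pics/w1.npz",**c)
E
```

```text
t 1.6 pos [ 489.5 -326.5  230.9] delta [0.016 0.022 1.091] tool x yaw deg 91.91 z [-0.001  0.    -1.   ] w 85.8 F [ 0.2 -0.6  0.2]
[[261.89153839 173.7557065 ]]
```

View pics/w1.png

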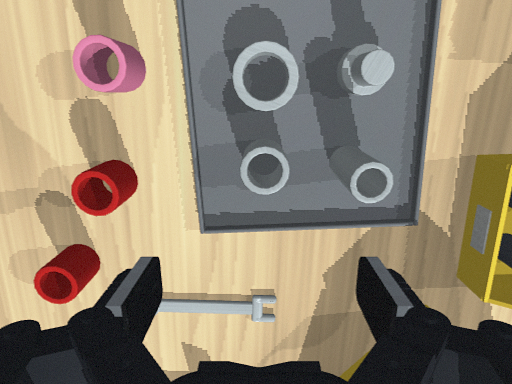

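The wrist view shows the sleeve rim at about (265,170), 3 px from the prediction. I'll measure it by mask.

```bash
python3 - <<'E'
from h import *
c=dict(np.load("pics/w1.npz")); im=cv2.imread("pics/w1.png"); g=cv2.cvtColor(im,cv2.COLOR_BGR2GRAY)
m=(g>150).astype(np.uint8)
n,l,s,ce=cv2.connectedComponentsWithStats(m)
k=[i for i in range(1,n) if abs(ce[i][0]-265)<15 and abs(ce[i][1]-170)<15 and s[i][4]>150]
for i in k:
    cn=max(cv2.findContours((l==i).astype(np.uint8),cv2.RETR_EXTERNAL,cv2.CHAIN_APPROX_NONE)[0],key=len)
    w=cast(cn[:,0,:],61,c)[:,:2].astype(np.float32); print(s[i],cv2.fitEllipse(w),cv2.minEnclosingCircle(w))
E
```

```text
[240 147  49  48 810] ((494.32281494140625, -321.58636474609375), (45.6294059753418, 45.78535079956055), 17.351444244384766) ((494.2732238769531, -321.57452392578125), 23.426790237426758)
```

Emit:
{"op": "move_arm", "data": {"deltas": [[[0.038,0.04,0.25,0,0,-0.06,-1],[0.038,0.04,0.5,0,0,-0.06,-1],[0.038,0.04,0.75,0,0,-0.06,-1],[0.038,0.04,0.84,0,0,-0.06,-1],[0.038,0.04,0.84,0,0,-0.06,-1]]]}}

```text
time_s: 2.07
tool_pos: [492.5, -320.7, 127.6]
ee_rot: [0.664, 0.748, -0.0, -0.003]
force: [-0.2, -0.1, 1.0]
gripper_width: 85.4
finger_force: 0.0
```

```bash
python3 - <<'E'
from h import *
togo((494.2,-321.6,28))
E
```

```text
t 2.07 pos [ 492.5 -320.7  127.6] delta [-0.013  0.017  0.83 ] tool x yaw deg 96.83 z [-0.005  0.003 -1.   ] w 85.4 F [-0.2 -0.1  1. ]
```

Emit:
{"op": "move_arm", "data": {"deltas": [[[-0.01,0.015,0.25,0,0,0,-1],[-0.01,0.015,0.5,0,0,0,-1],[-0.01,0.015,0.7,0,0,0,-1],[-0.01,0.015,0.83,0,0,0,-1],[-0.01,0.015,0.83,0,0,0,-1]]]}}

```text
time_s: 2.48
tool_pos: [496.1, -322.9, 30.1]
ee_rot: [0.664, 0.748, -0.0, -0.001]
force: [-2.0, 0.5, -0.2]
gripper_width: 85.3
finger_force: 0.0
```

Emit:
{"op": "move_arm", "data": {"deltas": [[[0,0,0,0,0,0,1],[0,0,0,0,0,0,1],[0,0,0,0,0,0,1],[0,0,0,0,0,0,1],[0,0,0,0,0,0,1],[0,0,0,0,0,0,1],[0,0,0,0,0,0,1],[0,0,0,0,0,0,1]]], "squeeze": 40}}

```text
time_s: 3.15
tool_pos: [497.3, -323.4, 32.7]
ee_rot: [0.663, 0.749, 0.0, 0.001]
force: [-1.4, 0.6, 4.1]
gripper_width: 46.7
finger_force: 40.4
```

Emit:
{"op": "move_arm", "data": {"deltas": [[[0,0,-0.2,0,0,0,1],[0,0,-0.5,0,0,0,1],[0,0,-0.8,0,0,0,1],[0,0,-0.98,0,0,0,1],[0,0,-0.98,0,0,0,1]]]}}

```text
time_s: 3.57
tool_pos: [499.1, -324.5, 154.1]
ee_rot: [0.663, 0.749, 0.001, 0.005]
force: [1.6, -1.6, -5.6]
gripper_width: 46.6
finger_force: 44.1
```

Emit:
{"op": "move_arm", "data": {"deltas": [[[0.2,0.08,0,0,0,0,1],[0.45,0.17,0,0,0,0,1],[0.7,0.27,0,0,0,0,1],[0.92,0.35,0,0,0,0,1],[0.92,0.35,0,0,0,0,1]]]}}

```text
time_s: 3.98
tool_pos: [524.1, -203.2, 146.9]
ee_rot: [0.662, 0.75, 0.0, -0.002]
force: [0.3, 0.4, -4.8]
gripper_width: 46.6
finger_force: 43.9
```

Emit:
{"op": "move_arm", "data": {"deltas": [[[0.2,0.08,0,0,0,0,1],[0.45,0.17,0,0,0,0,1],[0.7,0.27,0,0,0,0,1],[0.92,0.35,0,0,0,0,1],[0.92,0.35,0,0,0,0,1]]]}}

```text
time_s: 4.4
tool_pos: [553.0, -89.1, 147.2]
ee_rot: [0.662, 0.75, 0.0, -0.001]
force: [0.3, 0.4, -4.4]
gripper_width: 47.0
finger_force: 42.9
```

Emit:
{"op": "move_arm", "data": {"deltas": [[[0.2,0.08,0,0,0,0,1],[0.45,0.17,0,0,0,0,1],[0.7,0.27,0,0,0,0,1],[0.8,0.35,0,0,0,0,1],[0.8,0.35,0,0,0,0,1],[0.8,0.35,0,0,0,0,1],[0.8,0.35,0,0,0,0,1]]]}}

```text
time_s: 4.98
tool_pos: [582.3, 6.4, 147.6]
ee_rot: [0.663, 0.749, -0.001, -0.001]
force: [-0.4, -0.9, -5.2]
gripper_width: 47.0
finger_force: 42.9
```

```bash
python3 - <<'E'
from h import *
togo((578,73,100)); c=optics.get_calibration("wrist"); im=optics.get_image("wrist"); cv2.imwrite("pics/w2.png",cv2.resize(im[:,:,::-1],None,fx=1.5,fy=1.5)); cv2.imwrite("pics/w2o.png",im[:,:,::-1])
np.savez("pics/w2.npz",**c)
E
```

```text
t 4.98 pos [582.3   6.4 147.6] delta [0.555 0.032 0.397] tool x yaw deg 96.95 z [-0.002 -0.    -1.   ] w 47.0 F [-0.4 -0.9 -5.2]
```

View pics/w2.png

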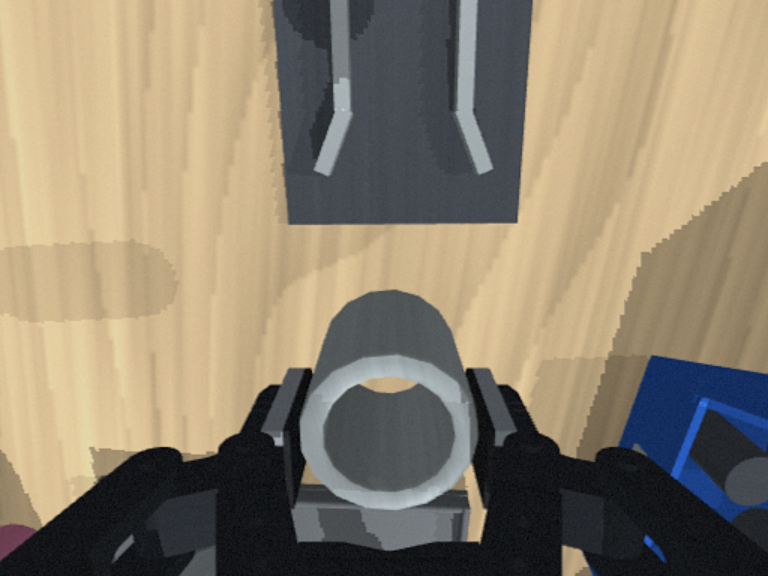

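The view looks down leg 1 from the loading end, with the held sleeve standing upright. The plate edge runs from (289,224) to (518,222), and the rails' inner edges are at x≈349 and 459 at the top (1.5x pixels).

```bash
python3 - <<'E'
from h import *
c=dict(np.load("pics/w2.npz"))
C=lambda p,z:cast(np.array(p)/1.5,z,c)[:,:2]
A=C([(289,224),(518,222)],6); B=C([(351,113),(457,113)],20); T=C([(349,2),(459,2)],20); 
print(A,B,T); mA,mB,mT=A.mean(0),B.mean(0),T.mean(0); d=mT-mA
print("widths",*[np.linalg.norm(q[1]-q[0]) for q in(A,B,T)],"mids",mA,mB,mT)
for a,b in((A[0],A[1]),):
    e=b-a; print("end edge yaw",np.degrees(np.arctan2(e[1],e[0])))
for a,b in((B[0],T[0]),(B[1],T[1]),(mA,mT)):
    e=b-a; print("dir yaw",np.degrees(np.arctan2(e[1],e[0])),np.linalg.norm(e))
print("sleeve top",C([(389,432)],147.6+56-25))
E
```

```text
[[522.24266059  29.36594368]
 [651.2688433   46.25609172]] [[552.43551459  92.32691942]
 [605.7879603   98.8205591 ]] [[546.55452997 141.87264526]
 [598.67989991 148.2035051 ]]
widths 130.12698769033688 53.7461702769328 52.508418165074175 mids [586.75575195  37.8110177 ] [579.11173744  95.57373926] [572.61721494 145.03807518]
end edge yaw 7.457886497006715
dir yaw 96.76922890389744 49.89353594097405
dir yaw 98.19075801575701 49.891881890766
dir yaw 97.51146409090474 108.15516670417733
sleeve top [[581.69848237  11.67428811]]
```

Emit:
{"op": "move_arm", "data": {"deltas": [[[0.2,0.03,0,0,0,-0.006,1],[0.4,0.06,0,0,0,-0.006,1],[0.535,0.064,0.1,0,0,-0.006,1],[0.535,0.064,0.3,0,0,-0.006,1],[0.535,0.064,0.5,0,0,-0.006,1],[0.535,0.064,0.7,0,0,-0.006,1],[0.535,0.064,0.8,0,0,-0.006,1],[0.535,0.064,0.85,0,0,-0.006,1],[0.535,0.064,0.85,0,0,-0.006,1]]]}}

```text
time_s: 5.78
tool_pos: [582.2, 70.8, 45.4]
ee_rot: [0.66, 0.751, -0.001, -0.001]
force: [0.4, 0.2, -5.2]
gripper_width: 46.7
finger_force: 42.9
```

```bash
python3 - <<'E'
from h import *
togo((582,71.5,31)); c=optics.get_calibration("wrist"); im=optics.get_image("wrist"); cv2.imwrite("pics/w3.png",cv2.resize(im[:,:,::-1],None,fx=1.5,fy=1.5))
np.savez("pics/w3.npz",**c)
E
```

```text
t 5.78 pos [582.2  70.8  45.4] delta [ 0.006 -0.001  0.12 ] tool x yaw deg 97.43 z [-0.002 -0.    -1.   ] w 46.7 F [ 0.4  0.2 -5.2]
```

View pics/w3.png

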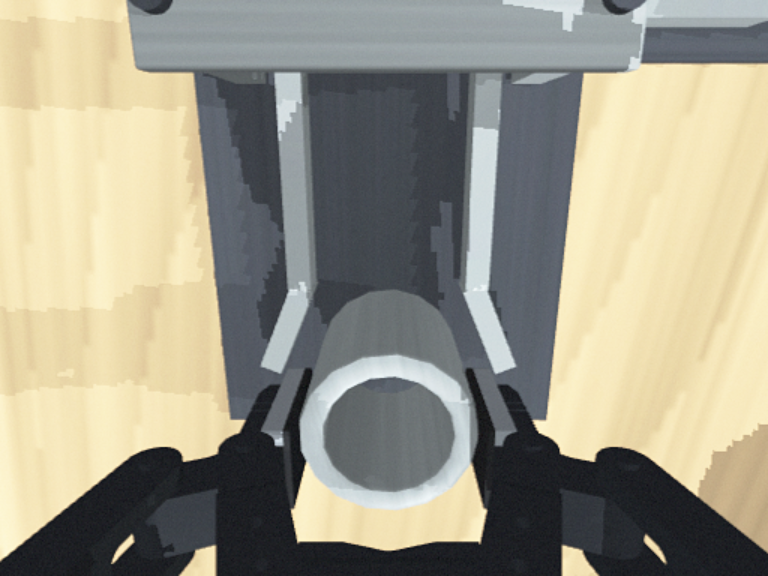

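The sleeve hangs centred over the lead-in. Its front foot is at (390,290), between the rail bends at (315,290) and (465,290). The bridge's front lower edge is at y≈72.

```bash
cat >> h.py <<'E'
O=np.array([563.3,215.2]); th=np.radians(97.5); XG=np.array([np.cos(th),np.sin(th)]); YG=np.array([-XG[1],XG[0]])
def gf(p): d=np.array(p)[...,:2]-O; return np.round(np.stack([d@XG,d@YG],-1),1)
E
python3 - <<'E'
from h import *
c=dict(np.load("pics/w3.npz")); C=lambda p,z:gf(cast(np.array(p)/1.5,z,c))
print("bridge",C([(137,72),(640,72)],70).tolist(),"bends",C([(315,290),(465,290)],20).tolist(),"foot",C([(390,290)],18).tolist(),C([(390,290)],21).tolist(),"top",C([(389,432)],76).tolist(),"plate",C([(232,418),(547,418)],6).tolist(),"tcp",gf(env.get_obs()["tool_pos"]))
E
```

```text
bridge [[-54.6, 54.8], [-54.8, -54.5]] bends [[-119.4, 26.0], [-119.4, -26.6]] foot [[-120.0, -0.3]] [[-119.1, -0.3]] top [[-140.5, 0.0]] plate [[-178.8, 64.9], [-178.8, -65.0]] tcp [-145.5   -0.8]
```

Emit:
{"op": "move_arm", "data": {"deltas": [[[0,0,0.05,0,0,0,1],[0,0,0.1,0,0,0,1],[0,0,0.1,0,0,0,1],[0,0,0.1,0,0,0,1]]]}}

```text
time_s: 6.17
tool_pos: [583.0, 71.7, 34.6]
ee_rot: [0.659, 0.752, -0.0, -0.0]
force: [0.3, -0.6, -4.9]
gripper_width: 46.4
finger_force: 42.9
```

Emit:
{"op": "move_arm", "data": {"deltas": [[[0,0,0.015,0,0,0,1],[0,0,0.015,0,0,0,1],[0,0,0.015,0,0,0,1]]]}}

```text
time_s: 6.42
tool_pos: [583.7, 71.8, 33.7]
ee_rot: [0.659, 0.752, 0.001, 0.0]
force: [-1.0, 0.2, 3.3]
gripper_width: 46.9
finger_force: 43.8
```

Emit:
{"op": "move_arm", "data": {"deltas": [[[0.1,0,-0.004,0,0,0,1],[0.2,0,-0.004,0,0,0,1],[0.3,0,-0.004,0,0,0,1],[0.4,0,-0.004,0,0,0,1],[0.5,0,-0.004,0,0,0,1],[0.55,0,-0.004,0,0,0,1],[0.55,0,-0.004,0,0,0,1]]]}}

```text
time_s: 7.0
tool_pos: [574.6, 139.6, 33.7]
ee_rot: [0.659, 0.752, 0.001, 0.0]
force: [-1.1, 3.5, 6.2]
gripper_width: 46.5
finger_force: 43.9
```

```bash
sed -i 's/^O=.*; th=/O=np.array([563.2,216.1]); th=/' h.py; python3 - <<'E'
from h import *
togo((0,0,0)); print(gf(env.get_obs()["tool_pos"]))
E
```

```text
t 7.0 pos [574.6 139.6  33.7] delta [-0.521 -4.901  0.274] tool x yaw deg 97.59 z [ 0.001  0.001 -1.   ] w 46.5 F [-1.1  3.5  6.2]
[-77.3  -1.3]
```

Emit:
{"op": "move_arm", "data": {"deltas": [[[0,0,0,0,0,0,-1],[0,0,0,0,0,0,-1],[0,0,0,0,0,0,-1],[0,0,0,0,0,0,-1],[0,0,-0.15,0,0,0,-1],[0,0,-0.35,0,0,0,-1],[0,0,-0.5,0,0,0,-1],[0,0,-0.5,0,0,0,-1],[0,0,-0.5,0,0,0,-1]]]}}

```text
time_s: 7.75
tool_pos: [575.1, 137.1, 94.0]
ee_rot: [0.66, 0.752, 0.001, 0.001]
force: [-0.5, -0.0, 0.5]
gripper_width: 85.7
finger_force: 0.0
```

Emit:
{"op": "move_arm", "data": {"deltas": [[[-0.2,0,0,0,0,0,1],[-0.4,0,0,0,0.07,0,1],[-0.45,0,0,0,0.14,0,1],[-0.45,0,0,0,0.21,0,1],[-0.45,0,0,0,0.28,0,1],[-0.45,0,0,0,0.35,0,1],[-0.45,0,0,0,0.37,0,1],[-0.45,0,0,0,0.37,0,1],[-0.45,0,0,0,0.37,0,1]]]}}

```text
time_s: 8.5
tool_pos: [580.6, 82.9, 91.6]
ee_rot: [0.633, 0.72, 0.188, -0.216]
force: [-0.1, -0.2, 0.1]
gripper_width: 0.1
finger_force: 0.0
```

```bash
python3 - <<'E'
from h import *
o=env.get_obs();p=o["tool_pos"]; g=gf(p); print(g)
T=O-128*XG; togo((T[0],T[1],17))
im=optics.get_image("scene"); cv2.imwrite("pics/s2.png",cv2.resize(im[150:240,240:390,::-1],None,fx=5,fy=5,interpolation=2))
E
```

```text
[-1.343e+02  1.000e-01]
t 8.5 pos [580.6  82.9  91.6] delta [-0.297  0.003  0.549] tool x yaw deg 97.28 z [-0.073  0.544 -0.836] w 0.1 F [-0.1 -0.2  0.1]
```

View pics/s2.png

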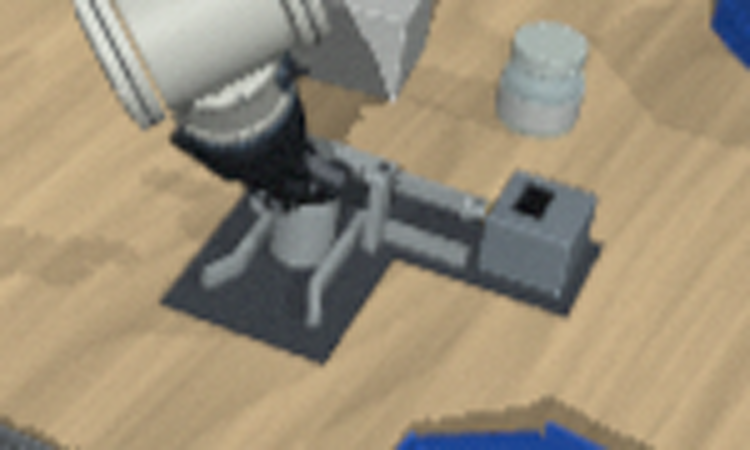

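The sleeve stands upright in leg 1 at about (305,230), with the tilted, closed fingers above and behind it. Next I lower them behind it.

Emit:
{"op": "move_arm", "data": {"deltas": [[[-0.1,0,0.18,0,0,0,1],[-0.2,0,0.37,0,0,0,1],[-0.26,0,0.47,0,0,0,1],[-0.295,0,0.54,0,0,0,1],[-0.295,0,0.54,0,0,0,1],[-0.295,0,0.54,0,0,0,1]]]}}

```text
time_s: 9.05
tool_pos: [580.6, 90.0, 19.7]
ee_rot: [0.632, 0.72, 0.189, -0.216]
force: [0.4, -0.7, 0.5]
gripper_width: 0.1
finger_force: 0.0
```

```bash
python3 - <<'E'
from h import *
p=env.get_obs()["tool_pos"]; print(gf(p))
for x in(-60,-38):
    T=O+x*XG; togo((T[0],T[1],17))
E
```

```text
[-127.3   -0.8]
t 9.05 pos [580.6  90.   19.7] delta [ 0.456 -0.007  0.327] tool x yaw deg 97.51 z [-0.072  0.544 -0.836] w 0.1 F [ 0.4 -0.7  0.5]
t 9.05 pos [580.6  90.   19.7] delta [ 0.609 -0.006  0.428] tool x yaw deg 97.51 z [-0.072  0.544 -0.836] w 0.1 F [ 0.4 -0.7  0.5]
```

Emit:
{"op": "move_arm", "data": {"deltas": [[[0.05,0,0.035,0,0,0,1],[0.1,0,0.07,0,0,0,1],[0.15,0,0.105,0,0,0,1],[0.2,0,0.14,0,0,0,1],[0.25,0,0.175,0,0,0,1],[0.3,0,0.21,0,0,0,1],[0.35,0,0.245,0,0,0,1],[0.4,0,0.28,0,0,0,1],[0.45,0,0.315,0,0,0,1],[0.45,0,0.315,0,0,0,1]]]}}

```text
time_s: 9.88
tool_pos: [571.4, 156.3, 17.6]
ee_rot: [0.631, 0.72, 0.189, -0.216]
force: [0.3, 0.8, -0.7]
gripper_width: 0.2
finger_force: 0.0
```

```bash
python3 - <<'E'
from h import *
p=env.get_obs()["tool_pos"]; print(gf(p))
T=O-38*XG; togo((T[0],T[1],18))
c=optics.get_calibration("wrist"); im=optics.get_image("wrist"); cv2.imwrite("pics/w4.png",im[:,:,::-1])
np.savez("pics/w4.npz",**c)
E
```

```text
[-60.3  -0.4]
t 9.88 pos [571.4 156.3  17.6] delta [ 0.157 -0.003  0.099] tool x yaw deg 97.53 z [-0.073  0.545 -0.836] w 0.2 F [ 0.3  0.8 -0.7]
```

View pics/w4.png

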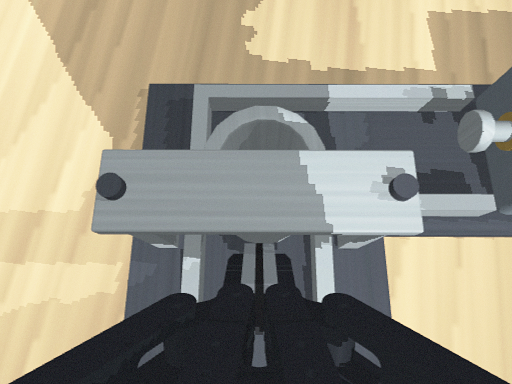

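The sleeve is standing under the bridge, with its front rim showing beyond it at (265,107).

```bash
python3 - <<'E'
from h import *
c=dict(np.load("pics/w4.npz")); print("front rim",gf(cast([(265,106)],62,c)),"wall in",gf(cast([(265,97)],20,c)),"bridge",gf(cast([(100,150),(415,150)],76,c)).tolist(), gf(cast([(93,232),(423,234)],76,c)).tolist(),"plunger",gf(cast([(477,131)],34,c)))
E
```

```text
front rim [[-3.2 -2.6]] wall in [[27.5 -3.4]] bridge [[-28.2, 52.9], [-28.1, -52.3]] [[-55.8, 51.5], [-56.4, -51.2]] plunger [[   0.3 -104.3]]
```

Emit:
{"op": "move_arm", "data": {"deltas": [[[0.03,0,0.02,0,0,0,1],[0.06,0,0.04,0,0,0,1],[0.09,0,0.055,0,0,0,1],[0.12,0,0.075,0,0,0,1],[0.13,0,0.085,0,0,0,1],[0.13,0,0.085,0,0,0,1]]]}}

```text
time_s: 10.43
tool_pos: [569.5, 173.8, 17.7]
ee_rot: [0.632, 0.72, 0.189, -0.216]
force: [-0.1, -0.4, 0.4]
gripper_width: -0.1
finger_force: 0.0
```

```bash
python3 - <<'E'
from h import *
p=env.get_obs()["tool_pos"]; print(gf(p))
c=optics.get_calibration("wrist"); im=optics.get_image("wrist"); cv2.imwrite("pics/w5.png",im[:,:,::-1])
np.savez("pics/w5.npz",**c)
# rim: brightness profile up the column through the sleeve centre
g=cv2.cvtColor(im,cv2.COLOR_RGB2GRAY); u=int(proj([[*(O+12*XG),62]],c)[0,0]); print(u,g[60:150:1,u].tolist())
for v in range(60,150,6): print(v,gf(cast([(u,v)],62,c)),end=' ')
T=O-95*XG; print(); togo((T[0],T[1],25))
E
```

```text
[-42.7  -0.7]
257 [154, 154, 152, 155, 156, 154, 152, 156, 156, 153, 156, 155, 155, 153, 154, 153, 154, 153, 157, 151, 152, 151, 155, 152, 153, 154, 151, 154, 152, 155, 152, 152, 152, 152, 154, 151, 152, 152, 153, 153, 151, 151, 153, 150, 155, 150, 151, 152, 152, 148, 107, 136, 142, 146, 141, 145, 147, 143, 144, 143, 144, 147, 146, 150, 150, 119, 103, 101, 99, 98, 101, 99, 101, 100, 95, 93, 96, 93, 92, 93, 94, 91, 94, 98, 95, 93, 92, 95, 96, 94]
60 [[35.8  0.3]] 66 [[32.9  0.3]] 72 [[30.1  0.3]] 78 [[27.2  0.3]] 84 [[24.5  0.2]] 90 [[21.7  0.2]] 96 [[19.   0.2]] 102 [[16.3  0.2]] 108 [[13.6  0.2]] 114 [[10.9  0.2]] 120 [[8.3 0.2]] 126 [[5.7 0.2]] 132 [[3.2 0.2]] 138 [[0.6 0.2]] 144 [[-1.9  0.2]] 
t 10.48 pos [569.5 173.6  17.7] delta [-0.329 -0.006 -0.289] tool x yaw deg 97.5 z [-0.072  0.544 -0.836] w -0.2 F [ 0.4 -0.5  0.1]
```

Emit:
{"op": "move_arm", "data": {"deltas": [[[-0.15,0,-0.13,0,0,0,1],[-0.33,0,-0.29,0,0,0,1],[-0.33,0,-0.29,0,0,0,1],[-0.2,0,-0.5,0,0,0,1],[-0.05,0,-0.72,0,-0.07,0,1],[0.1,0,-0.95,0,-0.14,0,1],[0.1,0,-0.95,0,-0.21,0,1],[0.1,0,-0.95,0,-0.28,0,1],[0.1,0,-0.95,0,-0.35,0,1],[0.1,0,-0.95,0,-0.367,0,1]]]}}

```text
time_s: 11.32
tool_pos: [576.8, 123.3, 120.9]
ee_rot: [0.659, 0.753, 0.001, 0.001]
force: [0.0, 0.3, -0.2]
gripper_width: -0.3
finger_force: 0.0
```

```bash
python3 - <<'E'
from h import *
p=env.get_obs()["tool_pos"]; print(gf(p))
T=O-9*XG; togo((T[0],T[1],125))
E
```

```text
[-93.8  -1.4]
t 11.32 pos [576.8 123.3 120.9] delta [ 0.707 -0.01  -0.034] tool x yaw deg 97.62 z [ 0.003  0.    -1.   ] w -0.3 F [ 0.   0.3 -0.2]
```

Emit:
{"op": "move_arm", "data": {"deltas": [[[0.2,-0.01,-0.04,0,0,0,-1],[0.4,-0.01,-0.04,0,0,0,-1],[0.6,-0.01,-0.04,0,0,0,-1],[0.707,-0.01,-0.04,0,0,0,-1],[0.707,-0.01,-0.04,0,0,0,-1],[0.707,-0.01,-0.04,0,0,0,-1]]]}}

```text
time_s: 11.82
tool_pos: [563.9, 205.5, 124.6]
ee_rot: [0.659, 0.752, 0.001, -0.002]
force: [-0.6, -0.8, 0.0]
gripper_width: 72.1
finger_force: 0.0
```

```bash
python3 - <<'E'
from h import *
p=env.get_obs()["tool_pos"]; print(gf(p))
T=O-8*XG; togo((T[0],T[1],32))
c=optics.get_calibration("wrist"); im=optics.get_image("wrist"); cv2.imwrite("pics/w6.png",im[:,:,::-1])
E
```

```text
[-10.6   0.7]
t 11.82 pos [563.9 205.5 124.6] delta [0.019 0.006 0.772] tool x yaw deg 97.58 z [-0.001  0.004 -1.   ] w 72.1 F [-0.6 -0.8  0. ]
```

View pics/w6.png

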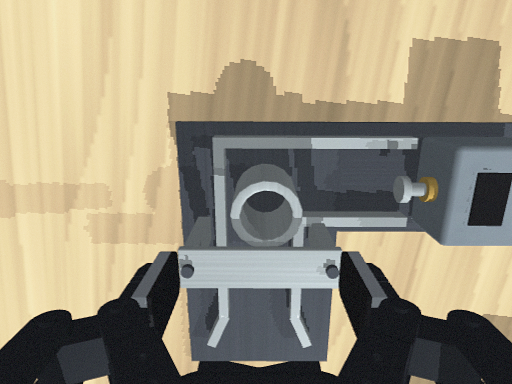

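The sleeve stands upright, mostly beyond the bridge, at about (267,205). I grip it vertically there.

Emit:
{"op": "move_arm", "data": {"deltas": [[[0.02,0.005,0.2,0,0,0,-1],[0.02,0.005,0.4,0,0,0,-1],[0.02,0.005,0.6,0,0,0,-1],[0.02,0.005,0.77,0,0,0,-1],[0.02,0.005,0.77,0,0,0,-1],[0.02,0.005,0.77,0,0,0,-1]]]}}

```text
time_s: 12.37
tool_pos: [563.8, 206.7, 31.5]
ee_rot: [0.66, 0.751, 0.0, -0.002]
force: [0.6, -0.7, 0.7]
gripper_width: 85.2
finger_force: 0.0
```

Emit:
{"op": "move_arm", "data": {"deltas": [[[0,0,0,0,0,0,1],[0,0,0,0,0,0,1],[0,0,0,0,0,0,1],[0,0,0,0,0,0,1],[0,0,0,0,0,0,1],[0,0,0,0,0,0,1],[0,0,0,0,0,0,1]]], "squeeze": 20}}

```text
time_s: 12.95
tool_pos: [565.7, 208.3, 34.1]
ee_rot: [0.659, 0.752, 0.003, -0.001]
force: [-0.4, -1.8, 6.2]
gripper_width: 48.0
finger_force: 20.1
```

```bash
python3 - <<'E'
from h import *
p=env.get_obs()["tool_pos"]; print(gf(p))
T=O; togo((T[0],T[1],32))
E
```

```text
[-8.1 -1.5]
t 12.95 pos [565.7 208.3  34.1] delta [ 0.067 -0.012  0.018] tool x yaw deg 97.5 z [ 0.002  0.005 -1.   ] w 48.0 F [-0.4 -1.8  6.2]
```

Emit:
{"op": "move_arm", "data": {"deltas": [[[0.03,0,0,0,0,0,1],[0.06,0,0,0,0,0,1],[0.08,0,0,0,0,0,1],[0.08,0,0,0,0,0,1],[0.08,0,0,0,0,0,1]]]}}

```text
time_s: 13.37
tool_pos: [564.4, 218.2, 34.1]
ee_rot: [0.659, 0.752, 0.003, -0.001]
force: [-0.2, 0.7, 5.2]
gripper_width: 48.0
finger_force: 20.1
```

```bash
python3 - <<'E'
from h import *
p=env.get_obs()["tool_pos"]; print(gf(p)); togo((*O,32))
c=optics.get_calibration("wrist"); im=optics.get_image("wrist"); cv2.imwrite("pics/w7.png",cv2.resize(im[190:,100:420,::-1],None,fx=2.4,fy=2.4)); np.savez("pics/w7.npz",**c)
E
```

```text
[ 2.  -1.5]
t 13.37 pos [564.4 218.2  34.1] delta [-0.017 -0.012  0.017] tool x yaw deg 97.51 z [ 0.002  0.006 -1.   ] w 48.0 F [-0.2  0.7  5.2]
```

View pics/w7.png

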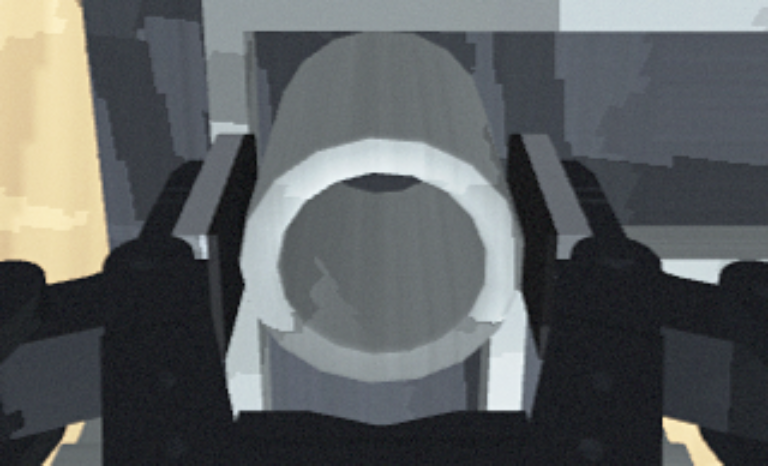

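```bash
python3 - <<'E'
from h import *
c=dict(np.load("pics/w7.npz")); f=lambda x,y:(100+x/2.4,190+y/2.4)
print("top",gf(cast([f(381,259),f(381,137),f(381,381),f(242,259),f(520,259)],62,c)).tolist(),"foot",gf(cast([f(381,32)],15,c)),"wall",gf(cast([f(381,31)],20,c)))
E
```

```text
top [[0.6, -1.1], [22.9, -1.1], [-24.0, -1.1], [0.7, 22.0], [0.6, -24.2]] foot [[24.8 -1.3]] wall [[26.7 -1.2]]
```

The sleeve centre is at gauge (0.6, -1.1), so it is in the corner. I start it along leg 2 while still gripping.

Emit:
{"op": "move_arm", "data": {"deltas": [[[0,0.06,0,0,0,0,1],[0,0.12,0,0,0,0,1],[0,0.18,0,0,0,0,1],[0,0.24,0,0,0,0,1],[0,0.3,0,0,0,0,1],[0,0.35,0,0,0,0,1],[0,0.35,0,0,0,0,1]]]}}

```text
time_s: 14.0
tool_pos: [607.0, 223.6, 34.1]
ee_rot: [0.659, 0.752, 0.003, -0.001]
force: [2.5, -0.2, 5.6]
gripper_width: 48.0
finger_force: 21.7
```

Emit:
{"op": "move_arm", "data": {"deltas": [[[0,0,0,0,0,0,-0.6],[0,0,0,0,0,0,-0.6],[0,0,0,0,0,0,-0.6],[0,0,0,0,0,0,-0.6],[0,0,-0.15,0,0,0,-0.6],[0,0,-0.35,0,0,0,-0.6],[0,0,-0.48,0,0,0,-0.6],[0,0,-0.48,0,0,0,-0.6],[0,0,-0.48,0,0,0,-0.6]]]}}

```text
time_s: 14.75
tool_pos: [605.3, 222.9, 90.8]
ee_rot: [0.659, 0.752, 0.002, -0.001]
force: [-0.4, 0.1, -0.2]
gripper_width: 68.3
finger_force: 0.0
```

```bash
python3 - <<'E'
from h import *
p=env.get_obs()["tool_pos"]; print(gf(p)); T=O+8*YG+1*XG; togo((*T,34))
E
```

```text
[  1.3 -42.6]
t 14.75 pos [605.3 222.9  90.8] delta [-0.005 -0.422  0.473] tool x yaw deg 97.49 z [ 0.001  0.005 -1.   ] w 68.3 F [-0.4  0.1 -0.2]
```

Emit:
{"op": "move_arm", "data": {"deltas": [[[0,-0.15,0,0,0,0,1],[0,-0.3,0,0,0,0,1],[0,-0.43,0,0,0,0,1],[0,-0.43,0,0,0,0,1],[0,-0.43,0,0,0,0,1],[0,-0.43,0.15,0,0,0,1],[0,-0.43,0.3,0,0,0,1],[0,-0.43,0.45,0,0,0,1],[0,-0.43,0.51,0,0,0,1],[0,-0.43,0.51,0,0,0,1]]]}}

```text
time_s: 15.58
tool_pos: [553.0, 215.9, 26.6]
ee_rot: [0.659, 0.752, 0.0, -0.003]
force: [0.1, -0.3, -0.6]
gripper_width: 0.2
finger_force: 0.0
```

Emit:
{"op": "move_arm", "data": {"deltas": [[[0,0.05,0,0,0,0,1],[0,0.1,0,0,0,0,1],[0,0.15,0,0,0,0,1],[0,0.2,0,0,0,0,1],[0,0.25,0,0,0,0,1],[0,0.3,0,0,0,0,1],[0,0.34,0,0,0,0,1],[0,0.38,0,0,0,0,1],[0,0.38,0,0,0,0,1]]]}}

```text
time_s: 16.33
tool_pos: [599.9, 222.4, 28.9]
ee_rot: [0.659, 0.752, 0.002, -0.002]
force: [-0.1, 0.1, -0.2]
gripper_width: 0.2
finger_force: 0.0
```

```bash
python3 - <<'E'
from h import *
p=env.get_obs()["tool_pos"]; print(gf(p)); T=O-51.5*YG+1*XG; togo((*T,30))
E
```

```text
[  1.5 -37.2]
t 16.33 pos [599.9 222.4  28.9] delta [-0.004  0.119 -0.009] tool x yaw deg 97.48 z [ 0.     0.005 -1.   ] w 0.2 F [-0.1  0.1 -0.2]
```

Emit:
{"op": "move_arm", "data": {"deltas": [[[0,0.02,0,0,0,0,1],[0,0.04,0,0,0,0,1],[0,0.06,0,0,0,0,1],[0,0.08,0,0,0,0,1],[0,0.09,0,0,0,0,1],[0,0.09,0,0,0,0,1]]]}}

```text
time_s: 16.83
tool_pos: [608.3, 223.4, 28.5]
ee_rot: [0.659, 0.752, 0.0, -0.003]
force: [-4.6, -1.1, 1.8]
gripper_width: -0.3
finger_force: 2.6
```

```bash
python3 - <<'E'
from h import *
p=env.get_obs()["tool_pos"]; print(gf(p),env.get_obs()["force"])
c=optics.get_calibration("wrist"); im=optics.get_image("wrist"); cv2.imwrite("pics/w8.png",cv2.resize(im[100:,200:,::-1],None,fx=2,fy=2)); np.savez("pics/w8.npz",**c)
E
```

```text
[  1.3 -45.7] [-4.57264977 -1.06053394  1.84717667]
```

View pics/w8.png

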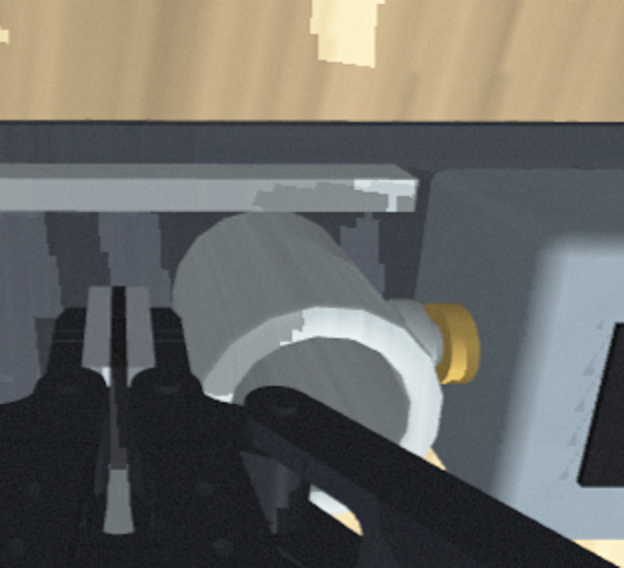

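The plunger is partly in at 4.6 N, and the sleeve is upright against it at about (420,340) in the crop. I push on in small steps.

Emit:
{"op": "move_arm", "data": {"deltas": [[[0,0.015,0,0,0,0,1],[0,0.03,0,0,0,0,1],[0,0.03,0,0,0,0,1]]]}}

```text
time_s: 17.13
tool_pos: [611.5, 223.8, 28.4]
ee_rot: [0.659, 0.752, -0.0, -0.003]
force: [-5.6, -0.8, 2.6]
gripper_width: 0.2
finger_force: 3.3
```

Emit:
{"op": "move_arm", "data": {"deltas": [[[0,0.01,0,0,0,0,1],[0,0.02,0,0,0,0,1],[0,0.02,0,0,0,0,1]]]}}

```text
time_s: 17.38
tool_pos: [613.6, 224.0, 28.3]
ee_rot: [0.659, 0.752, -0.0, -0.003]
force: [-8.5, -1.3, 2.8]
gripper_width: -0.2
finger_force: 3.7
```

Emit:
{"op": "move_arm", "data": {"deltas": [[[0,0.01,0,0,0,0,1],[0,0.015,0,0,0,0,1],[0,0.015,0,0,0,0,1],[0,0.015,0,0,0,0,1]]]}}

```text
time_s: 17.72
tool_pos: [614.1, 224.0, 28.1]
ee_rot: [0.659, 0.752, -0.001, -0.004]
force: [-11.2, -1.2, 5.2]
gripper_width: 0.3
finger_force: 5.5
```

The tool moved only 0.5 mm for 1.8 mm commanded while the force rose to 11 N, so the plunger is at its stop. I back off and rise.

Emit:
{"op": "move_arm", "data": {"deltas": [[[0,-0.05,0,0,0,0,1],[0,-0.12,0,0,0,0,1],[0,-0.25,0,0,0,0,1],[0,-0.25,0,0,0,0,1],[0,-0.25,-0.2,0,0,0,1],[0,-0.25,-0.5,0,0,0,1],[0,-0.25,-0.8,0,0,0,1],[0,-0.25,-0.95,0,0,0,1],[0,-0.25,-0.95,0,0,0,1]]]}}

```text
time_s: 18.47
tool_pos: [591.6, 221.5, 148.4]
ee_rot: [0.659, 0.752, 0.006, 0.001]
force: [0.6, 0.2, 0.1]
gripper_width: -0.1
finger_force: 0.0
```

```bash
python3 - <<'E'
from h import *
togo((*O,150))
c=optics.get_calibration("wrist"); im=optics.get_image("wrist"); cv2.imwrite("pics/w9.png",cv2.resize(im[:,:,::-1],None,fx=1.5,fy=1.5)); np.savez("pics/w9.npz",**c)
E
```

```text
t 18.47 pos [591.6 221.5 148.4] delta [-0.014 -0.24  -0.016] tool x yaw deg 97.49 z [ 0.009  0.008 -1.   ] w -0.1 F [0.6 0.2 0.1]
```

View pics/w9.png

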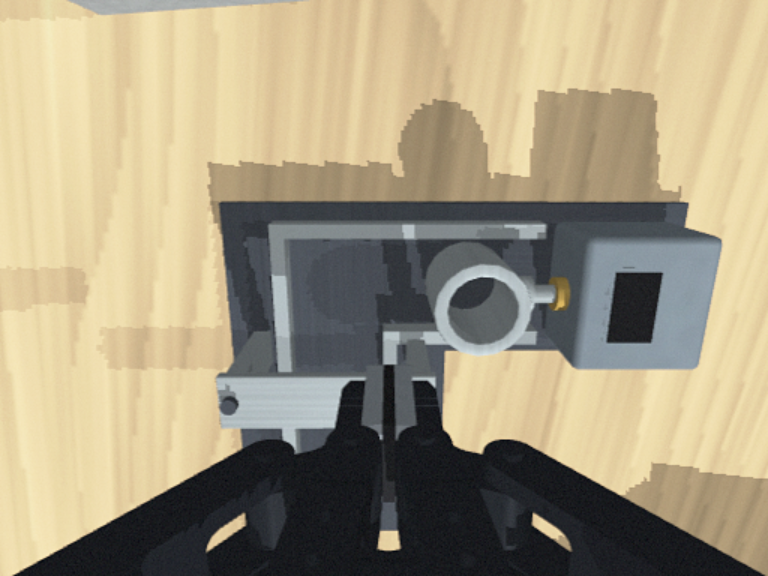

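```bash
python3 - <<'E'
from h import *
c=dict(np.load("pics/w9.npz")); C=lambda p,z:gf(cast(np.array(p)/1.5,z,c)).tolist()
print("top centre",C([(484,309),(433,309),(534,309)],62),"box face",C([(587,240),(577,368)],58),"button",C([(533,292),(556,292)],34))
E
```

```text
top centre [[0.1, -75.9], [0.2, -51.2], [0.1, -100.2]] box face [[33.1, -123.7], [-33.3, -126.2]] button [[0.2, -107.7], [0.2, -120.1]]
```

```bash
python3 -c "
from cell import env
print(env.hand_in())"
```

```text
the job is handed in; nothing more can be done
None
```

I slid the sleeve standing through the gauge track, pushed the plunger to its stop, let go and handed in at about 18.5 s; the plunger has since sprung back, and the sleeve stands in the track at its face.

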